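Clamp a lantern and unscrew its tight cap

ROBOT

A 7-joint arm with a two-finger parallel gripper is mounted at the origin on the work surface. World frame = base frame: x ahead of the robot, y to its left, z up, the work surface at z = 0. Lengths are in m, angles in rad, forces in N, time in s.
With the tool pointing down it reaches from about 0.4 to 0.875 m from the base axis. Payload 19.3 kg.
Tool frame: the origin (TCP) lies where the fingers leave the gripper's body, on its centre line; the fingertips stand bot.tip_reach ahead of it and the grasp point (between the pads) lies 54 mm ahead of it (bot.tip_reach is the distance from the TCP to the fingertips, in m); z points along the fingers, y is the line along which they close (so a half turn about z gives the same grasp; the last joint's range is limited). The gripper opens to 85 mm and grips with 20 to 120 N. Pads are 22 mm wide; open, the fingers measure 114 mm over their backs; the gripper's body (76 mm by 85 mm) begins 54 mm behind the grasp point. The pads swing forward as they close: fully open they stand 13 mm farther back than shut.
Start: joints at [1.049, 0.521, -0.036, 1.599, 0.021, 1.021, -0.113], TCP at [0.273, -0.562, 0.304] pointing down, gripper open.
Joint ranges: [-2.91, 2.91], [-0.3, 2.13], [-1.5, 1.42], [0.17, 2.43], [-1.26, 4.41], [0.16, 1.93], [-2.52, 2.52]. Speed limits (rad/s): [1.89, 1.89, 2.39, 2.39, 3.01, 3.01, 3.01].

INTERFACE

Orientations are given as [roll, pitch, yaw] about the fixed x, y, z axes, in that order (R = Rz(yaw) Ry(pitch) Rx(roll)).
In Python, from workcell import bot gives the robot as it stands. The module is installed in compiled form; this text tells all that it offers.
- The arm moves only by the shell command python3 -m jog 'ROWS' [FORCE]. ROWS is JSON, a list that holds one entry, the list of rows, each a list of 7 numbers: the shift along the tool's x, y, z in mm, then the turn, a rotation vector about the tool's x, y, z in rad, then the opening, from 0 (shut) to 1 (fully open). In form: [[[tx, ty, tz, wx, wy, wz, fingers], ...]]. A call has 1 to 5 rows; each row shifts and turns the commanded pose from where the row before left it, along the tool's axes as they then stand; what a row does not reach is not made up. A row lasts 1/10 s, in which the tool goes at most 50 mm and 8.59 degrees, less where a joint would pass 70% of its speed; a pose out of reach is approached as far as the arm can. A call is refused whole if a number of a shift passes 50 or a number of a turn 0.15, either way. A call with a gripper value outside its range is refused whole. The fingers move at their own pace and stop on an object; FORCE is the grip in N (left out, the last holds). Time passes only in rows, so rows that do not move let the fingers close. It gives the time, the measured TCP pose, the force, the opening and the grip force at its end, in the units of the state.
- bot.observe(): the state, without advancing time (a new reading comes with each control period).
- bot.grab_frame(name): name is "side" or "top"; returns a dict with "img" (420x560x3 uint8, red, green, blue), "intrinsics" (3x3 intrinsics, pixels), "k1" (the pictures are not rectified: a ray, as slopes to the right and down, at radius r is drawn at 1 + k1 r^2 times it, then the intrinsics apply), "R" (3x3) and "t" (3): a world point X has camera coordinates R X + t. Camera axes: x right, y down, z forward; pixel columns grow to the right and rows downward; lengths in m; the calibration is good to about 2 mm. A picture is of the moment at which its call begins. There is no depth.
- bot.job_done(): hands the job in; it is judged then, once.
Trained networks look in a picture, given as the dict that the camera call returned (one of the last four; its "shot" number tells which), for a name from the list of things; names that differ only in an ending like _2 or _b are one class to them, and where a whole thing is asked for, a point or a joint stands for the part that bears it (a point fixed in the world has none). Each returns a list of dicts, best first, with "conf" (0 to 1); they miss things now and then, are a little off and sometimes report something else, mostly with a low value. They report only what shows in the picture. A call takes as long as a camera call. They do not tell look-alikes from the thing itself.
- bot.trace(query, picture): "region" (420x560 bool, what is visible of it).
- bot.spot_point(query, picture): "xyz" ([x, y, z] in m, in world coordinates, good to about 4 mm: a listed point, or the origin of a listed thing).
The state is a dict: "clock": time; "qpos": joint angles; "qd": joint speeds; "joint_efforts": joint torques, N m; "position": TCP position; "tool_rot": TCP orientation; "force": force on the tool from outside, world axes, zero at the start; "moment": the same for the moment, N m; "grip_width": finger opening in m; "finger_force": force on a finger pad.
Only numpy, scipy, OpenCV 4.12 (cv2) and the standard library are available. Lean on these libraries where they do the work, as an engineer would, in place of code of your own. Each camera call takes 0.05 s, during which the arm holds its last target. There are 200 camera calls.

TASK

Wind the clamp's crank clockwise for its full turns, up to its stop, so that the jaws hold the lantern's square foot firmly. Then unscrew the tight domed brass cap (anticlockwise, regrasping it as often as needed) until its thread comes free, lift it just clear of the neck and finish while still holding it there, level and straight above the neck with about 20 mm of gap under its rim. Leave the lantern upright in the clamp and everything else on the bench where it is.

Things in the scene. Friction and masses are not known exactly. Their poses are not given: they have to be found in the camera images.
- clamp: Green geared clamp fixed to the bench, bed 130 (x) by 370 (y) mm, 18 mm thick; origin at bench level. In its frame (mm): lantern on the bed near (0, -86), crank axis vertical at (0, 85). Fixed jaw face at y = -124; the sliding jaw, on the lantern's other side, moves to -y. Jaws reach 50 mm above the bench, the gearbox under the crank (100 by 100 mm) 58 mm.
- crank (a joint): Crank angle, rad. At 0 the arm points along the clamp's +x; grows clockwise seen from above (in the clamp's frame the arm points at angle -value). Stop at 12.57 (two turns); starts from 0 to 2.5. The jaw closes 1.3 mm per rad, meets the foot at 9 to 10 rad, then presses through a spring, about 45 N at the stop. Takes about 3 N at the knob and stays where left.
- jaw: The dark steel sliding jaw plate, 90 by 12 by 31 mm, sprung on its green carriage; origin at the centre of its underside. It moves along the clamp's y as the crank turns; never needs touching.
- crank_knob_mid (a point): Middle of the crank's upright pale wooden knob, 20 mm in diameter, 55 mm from the crank axis, 95 mm above the bench (knob from 72 to 116 mm, crank arm under it up to 69 mm). The knob spins freely on its pin, so a gripper may hold it without turning while it goes round.
- lantern: Squat lantern, 0.5 to 0.8 kg, loose on the clamp's bed with some 9 to 12 mm of play between the jaws until clamped; origin at the centre of its underside, z up. Square brass foot 70 by 70 by 24 mm, amber glass body 68 mm in diameter from 28 to 60 mm height, brass collar 47 mm in diameter to 66 mm, then the threaded neck to 91 mm.
- neck_rim (a point): Centre of the top of the lantern's brass neck, 91 mm above its underside. Neck 34 mm in diameter, 42 mm over its outer thread. A grey sprung gasket on it, 31 mm in diameter, stands 4 mm proud when the cap is off.
- cap: Domed brass cap with fluted round sides on the lantern's neck, 0.16 kg; origin at the centre of its lower rim, z up. 52 mm in diameter, straight sides 28 mm high, dome top at 44 mm. Screwed on, its rim is 70 mm above the lantern's underside, with free space outside and below it for fingertips.
- cap_grip (a point): On the cap's axis, 18 mm above its rim. Right-hand thread: the cap comes off anticlockwise from above and rises 17 mm per turn (2.7 mm per rad); the thread lets go after about 2.3 rad, then the rim must still rise over the neck. Tight: the gasket pushes it against the thread with about 14 N over the first rad; a grip of 40 N turns it.
- stand: Pale oak punch stand, 70 by 170 by 50 mm, fixed at the right side of the bench; leave alone.
- punch0: Steel piercing punch, 12 mm in diameter, 110 mm long, upright in the oak stand with its top 120 mm above the bench; leave alone.
- punch1: Steel piercing punch, 12 mm in diameter, 110 mm long, upright in the oak stand with its top 120 mm above the bench; leave alone.
- punch2: Steel piercing punch, 12 mm in diameter, 110 mm long, upright in the oak stand with its top 120 mm above the bench; leave alone.
- pane: Loose squat amber glass lantern pane, 82 mm in diameter, 55 mm high, origin under its centre; leave alone.
- mallet: Round boxwood mallet standing on its head, 64 mm in diameter, 218 mm high, origin under its centre; leave alone.
- finial: Dented copper finial, 44 mm in diameter, 70 mm high, origin under its centre; leave alone.
- dish: Copper dish, 100 mm in diameter, 30 mm high; leave alone.
- gallery: Plain brass ring, 100 mm in diameter, 35 mm high; leave alone.
Mind the look-alikes: they are no part of the job. Leave any green or red look-alike of the cap alone.

How it is judged:
On the way, in this order (a step that is already met when the one before it is completed fails the run):
1. crank wound to its stop, the jaws gripping the lantern's foot (value of joint crank above 12 rad and contact force between jaw and lantern above 15 N), for 0.2 s.
2. cap unscrewed until its rim is clear above the neck (z of cap in the frame of lantern above 0.095 m), for 0.1 s.
At the end, for the whole second after the job is handed in: The crank is within 0.77 rad of its stop and the jaws press the lantern's foot; the lantern stands upright; the gripper holds the cap at rest, level within 0.15 rad, its axis within 15 mm of the neck's, its rim 5 to 40 mm above the top of the neck, touching nothing of the lantern (value of joint crank above 11.8 rad and contact force between jaw and lantern above 15 N and angle between lantern's own z axis and vertical below 0.08 rad and z of cap in the frame of lantern between 0.096 and 0.131 m and horizontal distance between cap and neck_rim below 0.015 m and angle between cap's own z axis and vertical below 0.15 rad and contact force between the fingers and cap above 1.5 N and contact force between cap and lantern below 0.1 N and linear speed of each of cap, lantern below 0.02 m/s); the arm keeps its last pose, push and grip.
It fails at once if the lantern is tipped, lifted or dragged out of the clamp (angle between lantern's own z axis and vertical above 0.2 rad or distance of lantern from where it was at the start of the episode above 0.025 m).
It fails at once if another thing on the bench is knocked away (distance of any of punch0, punch1, punch2, pane, mallet, finial, dish, gallery from where it was at the start of the episode above 0.03 m).
It also fails if it takes over 69 s, if anything falls off the work surface, if the arm or the gripper's body presses on something with over 40 N, if the wrist force passes 120 N, or if a joint passes its speed limit or range.

## Working session

There is one attempt and no reset: what is moved stays moved. The work goes in short steps, Python scripts to look and compute and a shell command to move; the robot and the scene stay as the last step left them, time stands still between calls to the robot, and variables do not carry over. Pictures are saved under pics/ and viewed, at most 10 in all, crops included, and the job is handed in when it is done.

```bash
mkdir -p pics; python3 - <<'E'
from workcell import bot
import cv2, numpy as np
o=bot.observe(); print({k:np.round(v,3).tolist() for k,v in o.items()}, bot.tip_reach)
for n in("side","top"):
    f=bot.grab_frame(n); cv2.imwrite(f"pics/{n}0.png",f["img"][:,:,::-1]); print(n,np.round(-f["R"].T@f["t"],3))
    for q in("clamp","crank_knob_mid","lantern","neck_rim","cap","cap_grip","jaw","mallet","stand","pane","finial","dish","gallery"):
        print(q,[(np.round(d["xyz"],3).tolist(),round(d["conf"],2)) for d in bot.spot_point(q,f)[:3]])
E
```

```text
{'clock': 0.0, 'qpos': [1.049, 0.522, -0.036, 1.6, 0.021, 1.021, -0.113], 'qd': [0.001, 0.001, -0.001, -0.002, -0.0, -0.0, 0.001], 'joint_efforts': [0.002, -92.71, 1.981, -36.992, 0.018, 0.008, 0.0], 'position': [0.273, -0.562, 0.303], 'tool_rot': [-3.14, 0.0, 0.452], 'force': [0.181, 0.627, -0.227], 'moment': [-0.002, -0.006, -0.023], 'finger_force': 0.0, 'grip_width': 0.085} 0.0726
side [-0.188 -0.864  1.464]
clamp [([0.574, -0.057, -0.001], 0.97)]
crank_knob_mid [([0.374, -0.371, -0.002], 0.73), ([0.556, -0.032, 0.095], 0.56)]
lantern []
neck_rim [([0.597, -0.135, 0.113], 0.63)]
cap [([0.595, -0.135, 0.087], 0.68), ([0.782, -0.08, 0.006], 0.64), ([0.754, -0.204, -0.003], 0.55)]
cap_grip [([0.379, -0.123, 0.011], 0.75), ([0.594, -0.137, 0.11], 0.74), ([0.776, -0.08, 0.021], 0.74)]
jaw [([0.586, -0.093, 0.016], 0.46), ([0.374, -0.371, -0.002], 0.18)]
mallet [([0.374, -0.371, -0.002], 0.96)]
stand []
pane [([0.779, 0.092, 0.004], 0.78)]
finial []
dish [([0.666, 0.409, -0.003], 0.79)]
gallery []
top [0.423 0.016 1.313]
clamp [([0.558, -0.024, 0.094], 0.61), ([0.571, -0.054, -0.0], 0.6), ([0.374, -0.373, -0.0], 0.16)]
crank_knob_mid [([0.558, -0.026, 0.095], 0.77), ([0.595, -0.137, 0.014], 0.6)]
lantern [([0.592, -0.138, 0.014], 0.63), ([0.573, -0.054, 0.0], 0.37), ([0.597, -0.135, 0.107], 0.36)]
neck_rim [([0.596, -0.137, 0.106], 0.7)]
cap [([0.376, -0.119, 0.002], 0.87), ([0.756, -0.198, 0.001], 0.82), ([0.599, -0.136, 0.086], 0.73)]
cap_grip [([0.376, -0.118, 0.02], 0.87), ([0.597, -0.139, 0.11], 0.82), ([0.758, -0.203, 0.021], 0.74)]
jaw [([0.584, -0.091, 0.022], 0.71), ([0.433, 0.384, 0.003], 0.56)]
mallet [([0.376, -0.374, 0.002], 0.75)]
stand [([0.581, -0.41, -0.002], 0.7)]
pane [([0.777, 0.09, 0.002], 0.56)]
finial [([0.544, 0.435, -0.001], 0.81)]
dish [([0.666, 0.404, -0.003], 0.8)]
gallery [([0.438, 0.384, 0.0], 0.72)]
```

View pics/top0.png

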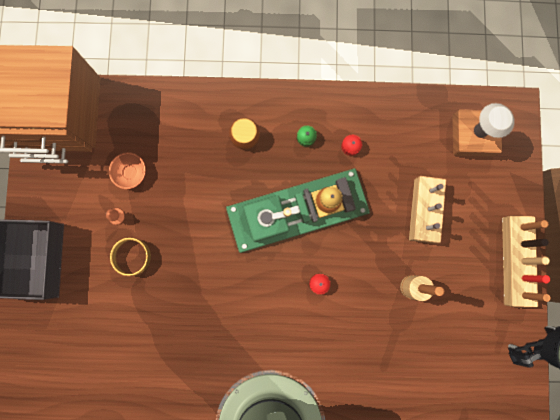

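View pics/side0.png

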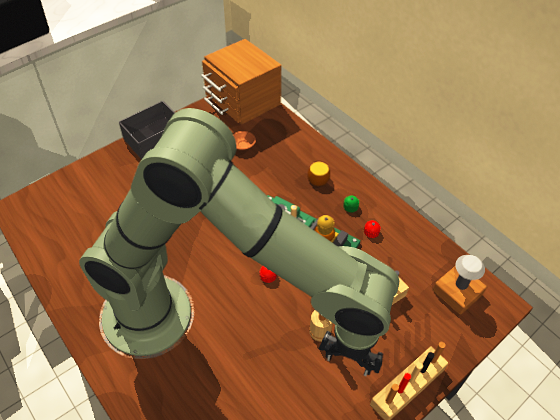

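The top view has +x up and +y to the left. It shows the clamp around pixel (298,210), the brass cap at (331,198), the knob at about (290,210), red and green look-alikes at (320,284), (352,145) and (307,135), and the mallet at (420,289). Next I'll measure the clamp's yaw.

```bash
cat > h.py <<'E'
from workcell import bot
import cv2, numpy as np
def toplane(f,px,z):
    K=f["intrinsics"]; px=np.atleast_2d(np.array(px,float))
    d=np.c_[(px[:,0]-K[0,2])/K[0,0],(px[:,1]-K[1,2])/K[1,1]]; u=d.copy()
    for _ in range(20): u=d/(1+f["k1"]*(u**2).sum(1,keepdims=True))
    r=np.c_[u,np.ones(len(u))]@f["R"]; c=-f["R"].T@f["t"]
    return c+r*((z-c[2])/r[:,2])[:,None]
E
python3 - <<'E'
from h import *
f=bot.grab_frame("top"); hsv=cv2.cvtColor(f["img"],cv2.COLOR_RGB2HSV)
m=cv2.inRange(hsv,(60,80,30),(95,255,255)); m[:,:215]=0;m[:,380:]=0;m[:165]=0;m[255:]=0
p=cv2.findNonZero(m)[:,0]; X=toplane(f,p,0.018)[:,:2]
r=cv2.minAreaRect((X*1000).astype(np.float32)); print(r)
img=cv2.resize(f["img"][150:270,210:390],None,fx=4,fy=4,interpolation=cv2.INTER_CUBIC); cv2.imwrite("pics/c1.png",img[:,:,::-1])
for q in("clamp","crank_knob_mid","neck_rim","cap_grip"):
  for d in bot.spot_point(q,f)[:3]: print(q,np.round(d["xyz"],3),round(d["conf"],2))
E
```

```text
((573.2640380859375, -59.533416748046875), (126.5660629272461, 365.39276123046875), 18.45284652709961)
clamp [ 0.574 -0.054 -0.001] 0.96
clamp [ 0.529 -0.405  0.014] 0.31
clamp [ 0.377 -0.375 -0.001] 0.22
crank_knob_mid [ 0.554 -0.024  0.093] 0.53
neck_rim [ 0.598 -0.139  0.108] 0.6
neck_rim [ 0.582 -0.404  0.008] 0.4
neck_rim [ 0.581 -0.409  0.001] 0.29
cap_grip [ 0.598 -0.14   0.109] 0.87
cap_grip [ 0.379 -0.119  0.018] 0.69
cap_grip [ 0.779 -0.082  0.019] 0.56
```

View pics/c1.png

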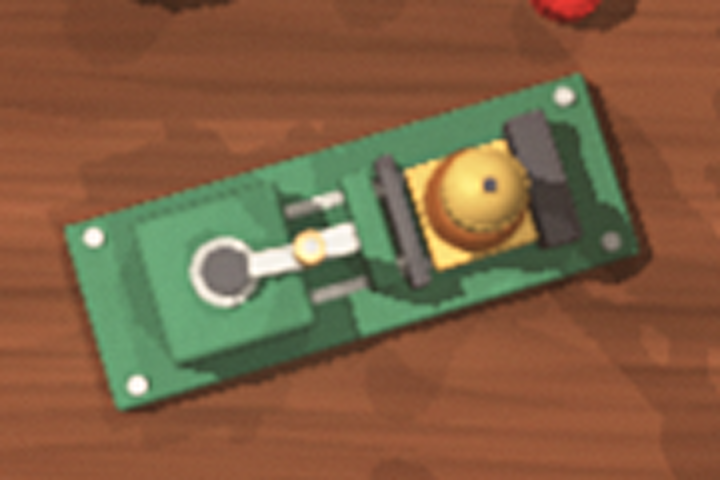

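```bash
python3 -m jog '[[[0,0,-20,0,0,0.1,1],[0,0,-20,0,0,0.1,1],[0,0,-20,0,0,0.1,1],[0,0,0,0,0,0.1,1],[0,0,0,0,0,0.05,1]]]' 30; python3 -c "
from workcell import bot;print(bot.observe()['qpos'],bot.observe()['tool_rot'])"
```

```text
clock: 2.15
position: [0.273, -0.5624, 0.3645]
tool_rot: [3.141, -0.0, -0.002]
force: [-0.1, 0.1, 0.4]
grip_width: 0.0854
finger_force: 0.0
[ 0.97392925  0.4685141   0.07439178  1.53104475 -0.03686635  1.14236457
 -0.51734368] [ 3.14067862e+00 -4.98454913e-04 -2.16342523e-03]
```

The crop shows the crank hub at full-image pixel (266.5,217.5), the knob at (287.5,212) and the arm pointing towards the lantern. The jaw is open and the cap sits on the neck. Next I'll convert the hub and knob to world positions.

```bash
python3 - <<'E'
from h import *
f=bot.grab_frame("top"); print(toplane(f,[[266.5,217.4]],.069),toplane(f,[[287.5,211.7]],.116))
# screws
s=np.array([[93,237],[137,385],[564,96],[612,241]])/4+[210,150]
X=toplane(f,s,.02); print(X.mean(0), np.degrees(np.arctan2(*( (X[0]-X[2]+X[1]-X[3])[:2]*[-1,1]))))
f=bot.grab_frame("side")
for q in("crank_knob_mid","neck_rim","cap_grip","clamp"):
  for d in bot.spot_point(q,f)[:2]: print(q,np.round(d["xyz"],3),round(d["conf"],2))
E
```

```text
[[0.54520449 0.02368077 0.069     ]] [[ 0.55626983 -0.02851716  0.116     ]]
[ 0.5730307  -0.06080412  0.02      ] 18.399579742183956
cap_grip [ 0.778 -0.079  0.018] 0.62
cap_grip [ 0.756 -0.208  0.019] 0.55
```

```bash
python3 -m jog '[[[45,-45,0,0,0,0,1],[45,-45,0,0,0,0,1],[40,-50,0,0,0,0,1],[40,-50,0,0,0,0,1],[40,-50,0,0,0,0,1]]]'
```

```text
clock: 2.95
position: [0.4378, -0.3725, 0.364]
tool_rot: [3.141, -0.0, 0.003]
force: [0.4, -1.8, -0.6]
grip_width: 0.0852
finger_force: 0.0
```

```bash
python3 -m jog '[[[15,-45,0,0,0,0,1],[15,-45,0,0,0,0,1],[15,-45,0,0,0,0,1],[15,-45,0,0,0,0,1],[10,-40,0,0,0,0,1]]]'; python3 -m jog '[[[0,-30,0,0,0,0,1],[0,-20,0,0,0,0,1],[0,0,0,0,0,0,1]]]'
```

```text
clock: 3.45
position: [0.5071, -0.1517, 0.364]
tool_rot: [-3.141, -0.0, 0.004]
force: [0.4, -0.2, -0.2]
grip_width: 0.0857
finger_force: 0.0
clock: 3.75
position: [0.5066, -0.1013, 0.364]
tool_rot: [-3.141, -0.0, 0.007]
force: [0.4, -0.5, 0.2]
grip_width: 0.0853
finger_force: 0.0
```

```bash
python3 -m jog '[[[25,-35,-0,0,0,0,1],[25,-36,30,0,0,0,1],[0,0,35,0,0,0,1],[0,0,35,0,0,0,1],[0,0,0,0,0,0,1]]]'; python3 - <<'E'
from h import *
for n in("top","side"):
  f=bot.grab_frame(n);cv2.imwrite(f"pics/{n}2.png",f["img"][:,:,::-1])
  for q in("crank_knob_mid","clamp"):
    for d in bot.spot_point(q,f)[:2]: print(n,q,np.round(d["xyz"],3),round(d["conf"],2))
a=cv2.imread("pics/side2.png")[150:300,200:400]; b=cv2.imread("pics/top2.png")[130:280,190:390]
cv2.imwrite("pics/k2.png",np.hstack([cv2.resize(a,None,fx=2,fy=2),cv2.resize(b,None,fx=2,fy=2)]))
E
```

```text
clock: 4.25
position: [0.5533, -0.0357, 0.262]
tool_rot: [3.141, 0.007, 0.002]
force: [-0.6, -0.3, 0.6]
grip_width: 0.0854
finger_force: 0.0
side crank_knob_mid [ 0.557 -0.034  0.091] 0.46
side clamp [ 0.573 -0.055  0.001] 0.93
side clamp [ 0.532 -0.398  0.01 ] 0.73
```

View pics/k2.png

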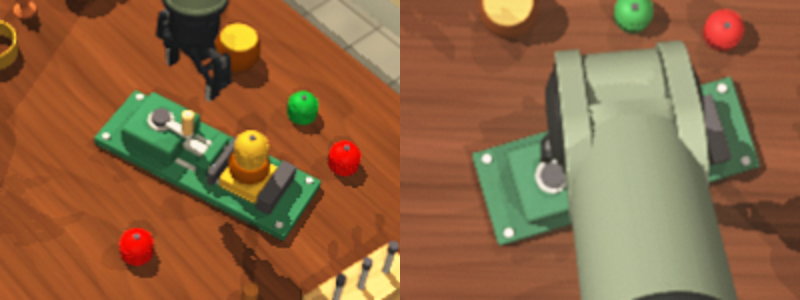

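The side view shows the knob upright at about (294,211), with the gripper hanging over it. That agrees with my estimate of (0.556,-0.031), so I'll descend.

```bash
python3 -m jog '[[[1,-3,30,0,0,0,1],[0,0,30,0,0,0,1],[0,0,25,0,0,0,1],[0,0,15,0,0,0,1],[0,0,9,0,0,0,1]]]' 30;  python3 - <<'E'
from h import *
f=bot.grab_frame("side"); print(toplane(f,[[294,210.5]],.1),bot.observe()["position"],bot.observe()["force"])
a=f["img"][180:255,230:330,::-1]
cv2.imwrite("pics/k3.png",cv2.resize(a,None,fx=6,fy=6))
E
```

```text
clock: 5.05
position: [0.556, -0.0322, 0.1564]
tool_rot: [3.142, -0.0, 0.002]
force: [-0.3, -0.9, 0.9]
grip_width: 0.0853
finger_force: 0.0
[[ 0.55886129 -0.03018707  0.1       ]] [ 0.55572236 -0.0321349   0.15565328] [-1.71430014 -0.10534275 -2.20772338]
```

View pics/k3.png

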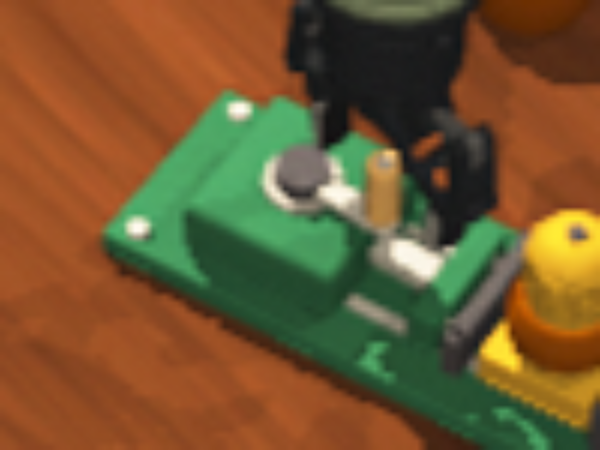

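The knob, at crop (383,190), stands between the two fingers. I'll close on it.

```bash
python3 -m jog '[[[2,0,2,0,0,0,0],[0,0,0,0,0,0,0],[0,0,0,0,0,0,0],[0,0,0,0,0,0,0],[0,0,0,0,0,0,0]]]' 30; python3 -m jog '[[[0,0,0,0,0,0,0],[0,0,0,0,0,0,0]]]'
```

```text
clock: 5.6
position: [0.5583, -0.0294, 0.1556]
tool_rot: [-3.138, -0.001, 0.003]
force: [-3.5, 8.6, 14.8]
grip_width: 0.0191
finger_force: 29.1
clock: 5.8
position: [0.5583, -0.0295, 0.1556]
tool_rot: [-3.139, -0.002, 0.004]
force: [-3.2, 14.8, 11.1]
grip_width: 0.019
finger_force: 28.9
```

```bash
python3 - <<'E'
import numpy as np
a=-1.341-np.arange(21)*np.pi/10
p=55*np.c_[np.cos(a),np.sin(a)]; d=np.diff(p,axis=0)*[1,-1]
for k in range(4): print(k,np.round(d[5*k:5*k+5],1).tolist(), 'end',np.round(p[5*k+5]+[545.5,24],1))
E
```

```text
0 [[-17.2, 1.3], [-16.7, -4.1], [-14.6, -9.1], [-11.1, -13.1], [-6.5, -15.9]] end [491.9  11.5]
1 [[-1.3, -17.2], [4.1, -16.7], [9.1, -14.6], [13.1, -11.1], [15.9, -6.5]] end [533.   77.6]
2 [[17.2, -1.3], [16.7, 4.1], [14.6, 9.1], [11.1, 13.1], [6.5, 15.9]] end [599.1  36.5]
3 [[1.3, 17.2], [-4.1, 16.7], [-9.1, 14.6], [-13.1, 11.1], [-15.9, 6.5]] end [558.  -29.6]
```

```bash
python3 -m jog '[[[0,-2,-2,0,0,0,0],[0,-1,0,0,0,0,0]]]'; python3 -m jog '[[[-17.2,1.3,0,0,0,0,0],[-16.7,-4.1,0,0,0,0,0],[-14.6,-9.1,0,0,0,0,0],[-11.1,-13.1,0,0,0,0,0],[-6.5,-15.9,0,0,0,0,0]]]'; python3 -m jog '[[[0,0,0,0,0,0,0]]]'
```

```text
clock: 6.0
position: [0.5576, -0.0287, 0.1565]
tool_rot: [-3.141, 0.001, 0.002]
force: [1.0, -0.7, -9.3]
grip_width: 0.0193
finger_force: 31.6
clock: 6.5
position: [0.4947, 0.0133, 0.1574]
tool_rot: [-3.139, -0.009, 0.002]
force: [35.1, 5.6, -27.4]
grip_width: 0.019
finger_force: 30.3
clock: 6.6
position: [0.4947, 0.0147, 0.1574]
tool_rot: [-3.139, -0.008, 0.005]
force: [24.3, 7.3, -25.7]
grip_width: 0.019
finger_force: 30.8
```

```bash
python3 - <<'E'
import numpy as np
a=-2.95-np.arange(21)*np.pi/10
p=55*np.c_[np.cos(a),np.sin(a)]; d=np.diff(p,axis=0)*[1,-1]
for k in range(4): print(k,np.round(d[5*k:5*k+5],1).tolist(), 'end',np.round(p[5*k+5]+[548.7,25.2],1))
E
python3 -m jog '[[[1.5,-2,1,0,0,0,0],[1.3,-1.3,1,0,0,0,0]]]'
```

```text
0 [[-0.6, -17.2], [4.7, -16.5], [9.6, -14.3], [13.6, -10.6], [16.2, -5.9]] end [538.2  79.2]
1 [[17.2, -0.6], [16.5, 4.7], [14.3, 9.6], [10.6, 13.6], [5.9, 16.2]] end [602.7  35.7]
2 [[0.6, 17.2], [-4.7, 16.5], [-9.6, 14.3], [-13.6, 10.6], [-16.2, 5.9]] end [559.2 -28.8]
3 [[-17.2, 0.6], [-16.5, -4.7], [-14.3, -9.6], [-10.6, -13.6], [-5.9, -16.2]] end [494.7  14.7]
clock: 6.8
position: [0.4956, 0.0149, 0.1559]
tool_rot: [3.141, -0.003, 0.001]
force: [-10.0, -5.1, 40.3]
grip_width: 0.0189
finger_force: 37.1
```

```bash
python3 -m jog '[[[-0.3,0,-1.2,0,0,0,0]]]'; python3 -m jog '[[[-0.6,-17.2,0,0,0,0,0],[4.7,-16.5,0,0,0,0,0],[9.6,-14.3,0,0,0,0,0],[13.6,-10.6,0,0,0,0,0],[16.2,-5.9,0,0,0,0,0]]]'; python3 -m jog '[[[0,0,0,0,0,0,0]]]'
```

```text
clock: 6.9
position: [0.4954, 0.0149, 0.157]
tool_rot: [3.141, -0.003, 0.001]
force: [8.2, 0.5, -4.0]
grip_width: 0.019
finger_force: 32.9
clock: 7.4
position: [0.5382, 0.08, 0.1567]
tool_rot: [3.141, -0.001, 0.002]
force: [-0.2, -9.6, 8.4]
grip_width: 0.019
finger_force: 34.1
clock: 7.5
position: [0.5398, 0.08, 0.1567]
tool_rot: [-3.141, -0.003, 0.002]
force: [1.9, 1.7, 10.1]
grip_width: 0.0192
finger_force: 34.2
```

```bash
python3 -m jog '[[[17.2,-0.6,0,0,0,0,0],[16.5,4.7,0,0,0,0,0],[14.3,9.6,0,0,0,0,0],[10.6,13.6,0,0,0,0,0],[5.9,16.2,0,0,0,0,0]]]'; python3 -m jog '[[[0,0,0,0,0,0,0]]]'
```

```text
clock: 8.0
position: [0.6036, 0.0366, 0.1569]
tool_rot: [-3.141, -0.003, 0.002]
force: [-3.5, 2.2, 7.6]
grip_width: 0.0191
finger_force: 34.0
clock: 8.1
position: [0.6039, 0.0337, 0.1569]
tool_rot: [3.141, -0.003, -0.001]
force: [4.8, -1.6, 6.2]
grip_width: 0.0187
finger_force: 34.0
```

```bash
python3 -m jog '[[[0.6,17.2,0,0,0,0,0],[-4.7,16.5,0,0,0,0,0],[-9.6,14.3,0,0,0,0,0],[-13.6,10.6,0,0,0,0,0],[-16.2,5.9,0,0,0,0,0]]]'; python3 -m jog '[[[-17.2,0.6,0,0,0,0,0],[-16.5,-4.7,0,0,0,0,0],[-14.3,-9.6,0,0,0,0,0],[-10.6,-13.6,0,0,0,0,0],[-5.9,-16.2,0,0,0,0,0]]]';  python3 -m jog '[[[0,0,0,0,0,0,0]]]'
```

```text
clock: 8.6
position: [0.5593, -0.0287, 0.1568]
tool_rot: [-3.141, -0.003, 0.001]
force: [1.8, 12.7, 4.7]
grip_width: 0.0192
finger_force: 33.9
clock: 9.1
position: [0.4951, 0.015, 0.1568]
tool_rot: [-3.141, -0.004, 0.001]
force: [14.6, -0.5, -0.6]
grip_width: 0.0191
finger_force: 33.4
clock: 9.2
position: [0.495, 0.017, 0.1568]
tool_rot: [-3.141, -0.003, 0.004]
force: [4.2, 2.0, 3.8]
grip_width: 0.0189
finger_force: 33.6
```

```bash
python3 -m jog '[[[-0.6,-17.2,0,0,0,0,0],[4.7,-16.5,0,0,0,0,0],[9.6,-14.3,0,0,0,0,0],[13.6,-10.6,0,0,0,0,0],[16.2,-5.9,0,0,0,0,0]]]'; python3 -m jog '[[[17.2,-0.6,0,0,0,0,0],[16.5,4.7,0,0,0,0,0],[14.3,9.6,0,0,0,0,0]]]';  python3 -m jog '[[[0,0,0,0,0,0,0]]]'
```

```text
clock: 9.7
position: [0.5382, 0.0799, 0.1567]
tool_rot: [3.141, -0.001, 0.002]
force: [-1.9, -9.5, 9.4]
grip_width: 0.0191
finger_force: 34.2
clock: 10.0
position: [0.5866, 0.0667, 0.1568]
tool_rot: [-3.141, -0.001, 0.003]
force: [-5.5, -0.5, 9.0]
grip_width: 0.019
finger_force: 34.2
clock: 10.1
position: [0.588, 0.0649, 0.1569]
tool_rot: [-3.141, -0.004, 0.0]
force: [3.1, 1.9, 8.6]
grip_width: 0.0192
finger_force: 34.1
```

```bash
python3 -m jog '[[[5.6,6.5,0,0,0,0,0],[5,7.1,0,0,0,0,0]]]';  python3 -m jog '[[[0,0,0,0,0,0,0]]]'
```

```text
clock: 10.3
position: [0.5972, 0.0532, 0.1569]
tool_rot: [-3.14, -0.002, 0.002]
force: [-0.0, 3.7, 7.3]
grip_width: 0.0189
finger_force: 34.0
clock: 10.4
position: [0.5978, 0.0518, 0.1569]
tool_rot: [-3.141, -0.003, 0.001]
force: [4.3, 0.4, 6.3]
grip_width: 0.0191
finger_force: 33.9
```

```bash
python3 -m jog '[[[1.7,4,0,0,0,0,0],[1.3,4,0,0,0,0,0],[0,0,0,0,0,0,0]]]';  python3 -m jog '[[[0.7,3,0,0,0,0,0],[0,0,0,0,0,0,0]]]'
```

```text
clock: 10.7
position: [0.6009, 0.0446, 0.157]
tool_rot: [-3.141, -0.004, 0.001]
force: [7.5, 1.7, 4.0]
grip_width: 0.019
finger_force: 33.6
clock: 10.9
position: [0.6015, 0.0426, 0.157]
tool_rot: [-3.14, -0.004, 0.002]
force: [6.4, 7.0, 3.8]
grip_width: 0.0191
finger_force: 33.7
```

```bash
python3 -m jog '[[[0,2,0,0,0,0,0],[0,0,0,0,0,0,0]]]';  python3 -m jog '[[[0,1,0,0,0,0,0],[0,0,0,0,0,0,0],[0,0,0,0,0,0,0]]]'
```

```text
clock: 11.1
position: [0.6016, 0.0422, 0.1571]
tool_rot: [-3.138, -0.005, 0.003]
force: [6.3, 15.1, 2.6]
grip_width: 0.019
finger_force: 33.7
clock: 11.4
position: [0.6016, 0.0419, 0.1571]
tool_rot: [-3.137, -0.005, 0.004]
force: [5.9, 18.8, 3.0]
grip_width: 0.019
finger_force: 33.7
```

```bash
python3 -m jog '[[[0,-2.5,0,0,0,0,0],[0,0,0,0,0,0,1],[0,0,0,0,0,0,1],[0,0,0,0,0,0,1],[0,0,0,0,0,0,1]]]';  python3 -m jog '[[[0,0,-25,0,0,0,1],[0,0,-40,0,0,0,1],[0,0,-40,0,0,0,1],[0,0,-40,0,0,0.14,1],[0,0,0,0,0,0.14,1]]]'; python3 -m jog '[[[0,0,0,0,0,0.14,1],[0,0,0,0,0,0.14,1],[0,0,0,0,0,0.14,1],[0,0,0,0,0,0.14,1]]]'
python3 - <<'E'
from h import *
print(bot.observe()["qpos"])
for n in("top","side"):
  f=bot.grab_frame(n);cv2.imwrite(f"pics/{n}4.png",f["img"][:,:,::-1])
  for q in("crank_knob_mid","cap_grip","neck_rim","cap"):
    for d in bot.spot_point(q,f)[:4]: print(n,q,np.round(d["xyz"],3),round(d["conf"],2))
a=cv2.imread("pics/side4.png")[160:260,220:360]; b=cv2.imread("pics/top4.png")[150:270,210:390]
cv2.imwrite("pics/k4.png",np.hstack([cv2.resize(a,(420,300)),cv2.resize(b,(450,300))][:1]+[cv2.resize(b,(380,300))]))
E
```

```text
clock: 11.9
position: [0.5998, 0.0406, 0.1558]
tool_rot: [3.141, 0.0, 0.001]
force: [1.1, -0.3, 0.1]
grip_width: 0.0758
finger_force: 0.0
clock: 12.4
position: [0.6015, 0.0407, 0.3062]
tool_rot: [-3.138, -0.007, -0.284]
force: [0.8, 0.3, -0.7]
grip_width: 0.0853
finger_force: 0.0
clock: 12.8
position: [0.5998, 0.0405, 0.3008]
tool_rot: [3.142, 0.0, -0.841]
force: [0.3, 0.3, 0.1]
grip_width: 0.0852
finger_force: 0.0
[-0.24511565  0.48931085  0.11343768  1.67421992 -0.06420683  0.98188858
 -2.52096242]
top cap_grip [ 0.377 -0.12   0.019] 0.84
top cap_grip [ 0.595 -0.14   0.107] 0.81
top cap_grip [ 0.777 -0.078  0.02 ] 0.7
top cap_grip [ 0.76  -0.206  0.021] 0.52
top cap [ 0.759 -0.2    0.004] 0.84
top cap [ 0.78  -0.079  0.002] 0.7
top cap [ 0.373 -0.119  0.003] 0.66
side crank_knob_mid [ 0.779  0.094 -0.   ] 0.67
side crank_knob_mid [0.595 0.04  0.097] 0.5
side cap_grip [ 0.776 -0.08   0.018] 0.78
side cap_grip [ 0.598 -0.139  0.105] 0.77
side cap_grip [ 0.378 -0.124  0.013] 0.55
side cap_grip [ 0.754 -0.202  0.022] 0.52
side neck_rim [ 0.599 -0.137  0.112] 0.6
side neck_rim [ 0.584 -0.412  0.014] 0.52
side cap [ 0.595 -0.141  0.089] 0.59
side cap [ 0.758 -0.207 -0.002] 0.56
side cap [ 0.782 -0.079  0.002] 0.53
side cap [ 0.378 -0.12  -0.   ] 0.52
```

View pics/k4.png

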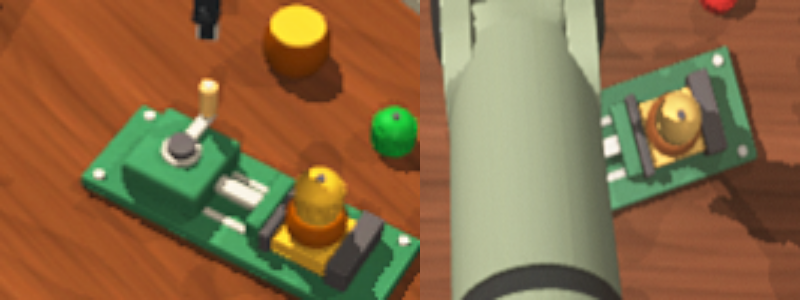

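The crank now points to clamp +x and the jaws close on the foot. The dome's top spot is at about top (334,197) and side (327,220).

```bash
python3 - <<'E'
from h import *
for n,p in(("top",(334.1,196.8)),("side",(326.7,219.5))):
  f=bot.grab_frame(n); print(n,toplane(f,[p],.134))
  hsv=cv2.cvtColor(f["img"],cv2.COLOR_RGB2HSV)
  for d in bot.trace("cap",f)[:4]:
    r=d["region"]; ys,xs=np.nonzero(r); print(round(d["conf"],2),toplane(f,[((xs.min()+xs.max())/2,(ys.min()+ys.max())/2)],.112).round(4), len(xs))
E
python3 -m jog '[[[0,0,0,0,0,0,1]]]'
```

```text
top [[ 0.59437878 -0.14194258  0.134     ]]
0.8 [[ 0.5981 -0.1358  0.112 ]] 395
0.71 [[ 0.3833 -0.1104  0.112 ]] 341
0.62 [[ 0.7333 -0.1852  0.112 ]] 360
side [[ 0.59660677 -0.14292298  0.134     ]]
0.8 [[ 0.6956 -0.2468  0.112 ]] 224
0.76 [[ 0.5932 -0.1411  0.112 ]] 257
0.62 [[ 0.7167 -0.129   0.112 ]] 211
0.54 [[ 0.3366 -0.1713  0.112 ]] 267
clock: 13.6
position: [0.5999, 0.0408, 0.3008]
tool_rot: [-3.142, 0.0, -0.838]
force: [-0.5, 0.7, -1.1]
grip_width: 0.0857
finger_force: 0.0
```

```bash
python3 -m jog '[[[20,18.6,0,0,0,0,1],[28,26.5,0,0,0,0,1],[32,30,0,0,0,0,1],[32,30,0,0,0,0,1],[19.8,19,0,0,0,0,1]]]'; python3 -m jog '[[[0,0,0,0,0,0,1]]]'; python3 -c "
from workcell import bot;print(bot.observe()['qpos'])"
```

```text
clock: 14.1
position: [0.5952, -0.1436, 0.301]
tool_rot: [3.141, -0.001, -0.841]
force: [0.8, -0.0, 0.1]
grip_width: 0.0855
finger_force: 0.0
clock: 14.2
position: [0.5951, -0.1447, 0.3009]
tool_rot: [3.14, -0.001, -0.844]
force: [0.1, 0.1, -0.7]
grip_width: 0.0856
finger_force: 0.0
[ 0.0433262   0.50845103  0.14245989  1.64496219 -0.08036903  0.99377022
 -2.20276412]
```

```bash
python3 -m jog '[[[-2.7,-3.7,30,0,0,0,1],[0,0,40,0,0,0,1],[0,0,30,0,0,0,1],[0,0,20,0,0,0,1],[0,0,0,0,0,0,1]]]'; python3 - <<'E'
from h import *
f=bot.grab_frame("side"); print(toplane(f,[[326.7,219.5]],.134),bot.observe()["position"])
cv2.imwrite("pics/k5.png",cv2.resize(f["img"][160:260,260:390,::-1],None,fx=5,fy=5))
E
```

```text
clock: 14.7
position: [0.5957, -0.1345, 0.1784]
tool_rot: [3.139, 0.003, -0.837]
force: [0.6, -0.2, 0.7]
grip_width: 0.0854
finger_force: 0.0
[[ 0.59660677 -0.14292298  0.134     ]] [ 0.59647955 -0.13484374  0.18019506]
```

View pics/k5.png

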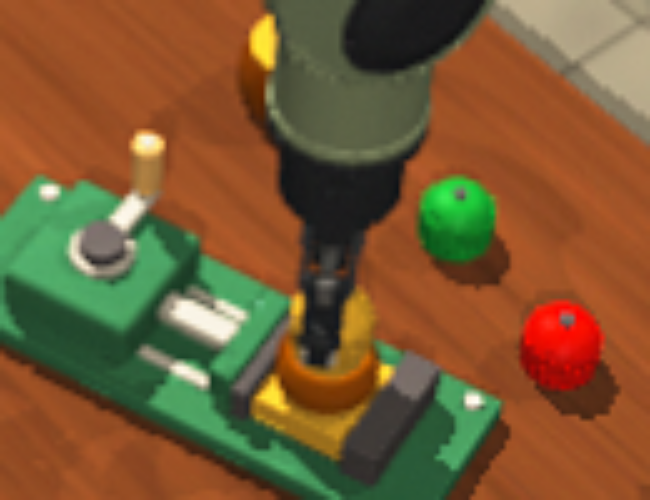

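The visible finger is about 2.6 px (~7 mm) left of the cap's middle, at crop (320,340) against (333,330). I'll correct along tool x and lower.

```bash
python3 -m jog '[[[3,1.5,0,0,0,0,1],[3,1.5,8,0,0,0,1],[0,0,9,0,0,0,1],[0,0,6,0,0,0,1],[0,0,0,0,0,0,1]]]' 45; python3 -m jog '[[[0,0,0,0,0,0,0],[0,0,0,0,0,0,0],[0,0,0,0,0,0,0],[0,0,0,0,0,0,0],[0,0,0,0,0,0,0]]]' 45
```

```text
clock: 15.25
position: [0.5981, -0.1419, 0.1568]
tool_rot: [3.141, 0.001, -0.838]
force: [0.1, 0.3, -0.4]
grip_width: 0.085
finger_force: 0.0
clock: 15.75
position: [0.5988, -0.142, 0.1583]
tool_rot: [-3.141, -0.0, -0.838]
force: [0.3, 2.0, 5.8]
grip_width: 0.0513
finger_force: 46.0
```

```bash
python3 -m jog '[[[0,0,0,0,0,0,0],[0,0,-0.3,0,0,-0.1,0],[0,0,-0.4,0,0,-0.14,0],[0,0,-0.4,0,0,-0.14,0],[0,0,-0.4,0,0,-0.14,0]]]' 60;python3 -m jog '[[[0,0,0,0,0,0,0]]]'; python3 -c "
from workcell import bot;o=bot.observe();print(o['moment'],o['force'])"
```

```text
clock: 16.25
position: [0.5991, -0.142, 0.1597]
tool_rot: [-3.141, -0.002, -0.312]
force: [4.7, 0.4, 0.3]
grip_width: 0.0508
finger_force: 62.2
clock: 16.35
position: [0.5989, -0.142, 0.1596]
tool_rot: [-3.141, -0.001, -0.316]
force: [2.5, 3.1, 3.2]
grip_width: 0.0509
finger_force: 62.7
[ 0.64557995 -0.43166302 -0.02847808] [2.5368669  3.14948463 3.1614672 ]
```

```bash
python3 -m jog '[[[0,0,-0.4,0,0,-0.14,0],[0,0,-0.4,0,0,-0.14,0],[0,0,-0.4,0,0,-0.14,0],[0,0,-0.4,0,0,-0.14,0],[0,0,-0.4,0,0,-0.14,0]]]';python3 -m jog '[[[0,0,-0.4,0,0,-0.14,0],[0,0,-0.4,0,0,-0.14,0],[0,0,-0.4,0,0,-0.14,0],[0,0,-0.4,0,0,-0.14,0],[0,0,0,0,0,0,0]]]'; python3 -c "
from workcell import bot;o=bot.observe();print(o['moment'],o['qpos'])"
```

```text
clock: 16.85
position: [0.5992, -0.141, 0.1614]
tool_rot: [-3.141, -0.002, 0.383]
force: [4.7, 7.1, -2.3]
grip_width: 0.051
finger_force: 62.6
clock: 17.35
position: [0.5987, -0.1403, 0.1627]
tool_rot: [-3.14, -0.002, 0.943]
force: [1.6, 11.2, 1.4]
grip_width: 0.0508
finger_force: 63.0
[ 2.32901668 -0.30667248 -0.1021988 ] [ 0.38331938  0.70081302 -0.36831516  1.72134954  0.33202432  0.78166819
 -0.77090957]
```

```bash
python3 -m jog '[[[0,0,-0.4,0,0,-0.14,0],[0,0,-0.4,0,0,-0.14,0],[0,0,-0.4,0,0,-0.14,0],[0,0,-0.4,0,0,-0.14,0],[0,0,-0.4,0,0,-0.14,0]]]';python3 -m jog '[[[0,0,-0.4,0,0,-0.14,0],[0,0,-0.4,0,0,-0.14,0],[0,0,-1,0,0,0,0],[0,0,-1,0,0,0,0],[0,0,0,0,0,0,0]]]'
```

```text
clock: 17.85
position: [0.5984, -0.1398, 0.1645]
tool_rot: [-3.141, -0.003, 1.644]
force: [0.4, 13.7, -3.2]
grip_width: 0.0509
finger_force: 62.8
clock: 18.35
position: [0.5975, -0.1401, 0.1666]
tool_rot: [-3.139, -0.004, 1.918]
force: [-3.0, 10.8, -7.5]
grip_width: 0.0508
finger_force: 63.8
```

```bash
python3 -m jog '[[[0,0,-1,0,0,0,0],[0,0,-1,0,0,0,0],[0,0,0,0,0,0,0]]]'
```

```text
clock: 18.65
position: [0.5974, -0.1402, 0.1686]
tool_rot: [-3.139, -0.004, 1.919]
force: [-2.9, 10.5, -7.0]
grip_width: 0.0509
finger_force: 63.9
```

```bash
python3 -m jog '[[[0,0,-3,0,0,0,0],[0,0,-3,0,0,0,0],[0,0,-4,0,0,0,0],[0,0,-4,0,0,0,0],[0,0,0,0,0,0,0]]]';  python3 -m jog '[[[0,0,-5,0,0,0,0],[0,0,-5,0,0,0,0],[0,0,-4,0,0,0,0],[0,0,-2,0,0,0,0],[0,0,0,0,0,0,0]]]'; python3 -m jog '[[[0,0,0,0,0,0,0],[0,0,0,0,0,0,0],[0,0,0,0,0,0,0]]]'; python3 - <<'E'
from h import *
a=bot.grab_frame("side"); b=bot.grab_frame("top")
for n,f in(("s",a),("t",b)):
  for q in("cap","neck_rim"):
    for d in bot.spot_point(q,f)[:4]: print(n,q,np.round(d["xyz"],3),round(d["conf"],2))
cv2.imwrite("pics/k6.png",cv2.resize(a["img"][160:260,260:390,::-1],None,fx=5,fy=5))
E
```

```text
clock: 19.15
position: [0.5987, -0.1423, 0.1844]
tool_rot: [3.141, 0.001, 1.92]
force: [0.4, 0.5, -1.7]
grip_width: 0.0511
finger_force: 64.5
clock: 19.65
position: [0.5986, -0.1421, 0.2001]
tool_rot: [3.141, 0.0, 1.922]
force: [1.1, 0.3, -1.7]
grip_width: 0.0509
finger_force: 64.5
clock: 19.95
position: [0.5985, -0.142, 0.1996]
tool_rot: [-3.141, -0.0, 1.922]
force: [0.1, -0.0, -1.6]
grip_width: 0.0507
finger_force: 64.5
s cap [ 0.784 -0.075  0.002] 0.59
s cap [ 0.377 -0.119  0.001] 0.54
s cap [ 0.756 -0.207 -0.001] 0.51
s cap [ 0.596 -0.144  0.127] 0.45
s neck_rim [ 0.597 -0.136  0.112] 0.8
s neck_rim [ 0.573 -0.055  0.001] 0.58
t cap [ 0.78  -0.082 -0.002] 0.71
t cap [ 0.374 -0.121  0.001] 0.62
t cap [ 0.756 -0.202  0.   ] 0.59
t cap [ 0.6   -0.143  0.129] 0.46
t neck_rim [ 0.598 -0.14   0.105] 0.53
```

View pics/k6.png

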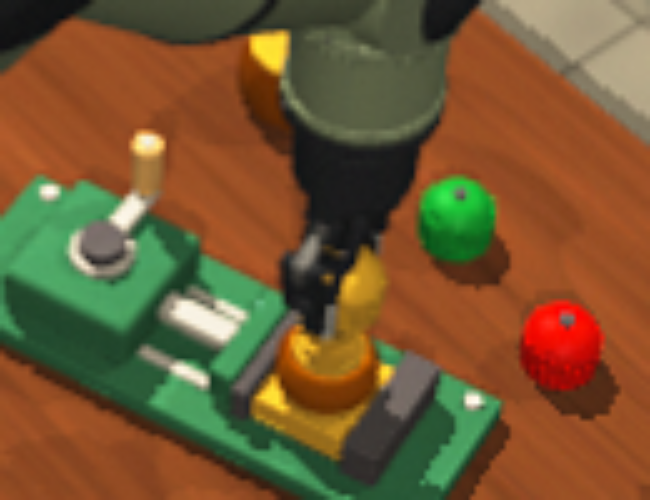

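The cap is held above the bare neck, level. Its rim is at about z 0.129, roughly 20 mm of gap, and the wrist carries 1.6 N, which is exactly its weight. The crank is still at its stop.

```bash
python3 -c "
from workcell import bot;print(bot.job_done())"
```

```text
the job is handed in; nothing more can be done
None
```

I wound the crank to its stop with the jaws on the lantern's foot, unscrewed the cap, and handed in the job at about 20 s with the cap held level about 20 mm above the neck; no verdict came back.

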